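# Fetch the tablet strip from under the bedside shelf

### The arm

A 7-joint arm with a two-finger parallel gripper is mounted at the origin on the work surface. World frame = base frame: x ahead of the robot, y to its left, z up, the work surface at z = 0. Lengths are in mm, angles in rad, forces in N, time in s.
With the tool pointing down it reaches from about 350 to 900 mm from the base axis. Payload 19.9 kg.
Tool frame: the origin (TCP) lies on the front face of the gripper's body, between the roots of the fingers; the fingertips stand 73 mm ahead of it and the grasp point (between the pads) lies 54 mm ahead of it; z points along the fingers, y is the direction in which the jaws open and shut (so a half turn about z gives the same grasp; the last joint's range is limited). The gripper opens to 85 mm and grips with 20 to 120 N. Pads are 22 mm wide; open, the fingers measure 114 mm over their backs; the gripper's body (76 mm by 85 mm) begins 54 mm behind the grasp point. The pads swing forward as they close: fully open they stand 13 mm farther back than shut.
Start: joints at [-1.294, 0.417, -0.01, 1.614, 0.005, 1.111, -0.053], TCP at [195.88, 593.498, 303.86] pointing down, gripper open.
Joint ranges: [-2.81, 2.81], [-0.39, 2.02], [-1.27, 1.25], [0.06, 2.57], [-1.19, 4.33], [0.19, 2], [-2.82, 2.82]. Speed limits (rad/s): [1.89, 1.89, 2.39, 2.39, 3.01, 3.01, 3.01].

### API

Orientations are given as a rotation vector (axis times angle).
In Python, from plant import status, optics, arm gives the robot as it stands.
- The arm moves only by the tool step_arm, never from a script. Its arguments are lists of equal length, an entry for each row: "delta_pos": the shift along the tool's x, y, z in cm, a list of three; "roll": the turn about the tool's z in degrees; "gripper": the closure, from 0 (fully open) to 1 (shut). A call has exactly 10 rows; each row is the pose to reach, as a shift and turn from the pose commanded when the call began, along the tool's axes at that moment; what a row does not reach only later rows make up. A row lasts 1/8 s, in which the tool goes at most 62.5 mm and 10.7 degrees, less where a joint would pass 70% of its speed; a pose out of reach is approached as far as the arm can. A call with a gripper value outside its range is refused whole. The fingers move at their own pace and stop on an object; "squeeze" is the grip in N (left out, the last holds). Time passes only in rows, so rows that repeat a pose let the fingers close, or fill a call up. It gives the time, the measured TCP pose, the force and the opening at its end, in the units of the state.
- status.get_obs(): the state, without advancing time (a new reading comes with each control period).
- optics.grab_frame(name): name is "scene" or "top" or "wrist"; returns a dict with "pixels" (480x640x3 uint8, red, green, blue), "fx", "fy", "cx", "cy" (pixels), "R" (3x3) and "t" (3): a world point X has camera coordinates R X + t; the wrist camera has in their place "mount" (4x4, takes a point from camera to tool coordinates, whose origin is the TCP and whose axes are the flange's). Camera axes: x right, y down, z forward; pixel columns grow to the right and rows downward; lengths in mm; the calibration is good to about 2 mm. A picture is of the moment at which its call begins: read the wrist's pose just before it. There is no depth.
- arm.job_done(): hands the job in, once; it reports no verdict.
The state is a dict: "t": time; "joint_positions": joint angles; "dq": joint speeds; "tau": joint torques, N m; "ee_pos": TCP position; "eef_rot": TCP orientation; "wrist_force": force on the tool from outside, world axes, zero at the start; "moment": the same for the moment, N m; "opening": finger opening in mm.
Only numpy, scipy, OpenCV 4.12 (cv2) and the standard library are available. Lean on these libraries where they do the work, as an engineer would, in place of code of your own. Each camera call takes 0.05 s, during which the arm holds its last target. There are 200 camera calls.

### The job

The strip of tablets has slipped back under the wall shelf. Press on its exposed end and slide it flat along the bench until all of it is out in front of the shelf, then pick it up and lay it flat in the free gap on top of the shelf, wholly on the board, without dropping it. Do not bump the shelf, leave everything else standing where it is, and keep the strip from touching any of it.

Things in the scene. Friction and masses are not known exactly. Their poses are not given: they have to be found in the camera images.
- strip: Strip of ten tablets: card 112 mm long (its x), 46 mm wide (y), 6 mm thick overall, two rows of five low round pockets on top; rigid, about 20 g. A fingertip grips it better than the bench does: it slides under a press of 5 to 15 N. Origin: centre of its underside, z up. It starts flat on the bench, its near (-x) end showing 10 to 35 mm in front of the shelf's edge, the rest under the shelf.
- strip_near (a point): Middle of the strip's near (-x) end, at the underside.
- strip_far (a point): Middle of the strip's far (+x) end, at the underside.
- shelf: Wooden shelf fixed to a low wall. Origin: centre of the board's top, about 145 to 170 mm above the bench; x to the wall, y left, never turned. Board 140 mm deep (front edge x -70, wall face x +70), 540 mm long (y +-270), 18 mm thick below the origin; under it a cleat 40 mm tall at the wall and brackets at y +-235. The wall's top is 185 mm above the bench.
- bottle: Grey pill bottle with white cap standing on the bench beside the strip, half under the shelf: 60 mm across, 98 mm tall. Origin: centre of its underside.
- katoris: Two stacked steel bowls standing on the bench on the other side of the strip: 84 mm across the rim, 49 mm tall. Origin: centre of the underside.
- cup: Blue plastic cup on the bench in front of the shelf: 70 mm across, 92 mm tall, with a steel spoon in it that leans to the cup's +x and ends 64 mm from its axis and 180 mm above the bench. Origin: centre of the underside.
- case: Black spectacle case lying on the bench in front of the shelf: 155 mm (x) by 58 mm (y), 36 mm tall. Origin: centre of the underside.
- clock: White alarm clock on the shelf: 34 mm (x) by 64 mm (y), 75 mm tall. Origin: centre of the underside.
- jar: Small round jar with a white lid on the shelf: 57 mm across, 45 mm tall. Origin: centre of the underside.
- clip: Purple claw hair clip on the shelf: 80 mm (x) by 40 mm (y), 45 mm tall. Origin: centre of the underside.
- carton: Small medicine carton on the shelf: 95 mm (x) by 38 mm (y), 52 mm tall. Origin: centre of the underside.
- lamp: Ceramic lamp base with a bare bulb, fixed on the right side of the bench: 124 mm across, 281 mm tall. Origin: centre of the underside.
- radio: Radio with a carrying handle, fixed on the left side of the bench: 75 mm (x) by 200 mm (y), 147 mm tall. Origin: centre of the underside.
- strip_c1 (a point): Far left corner of the strip, at the underside (left = its +y).
- strip_c2 (a point): Far right corner of the strip, at the underside (left = its +y).
- strip_c3 (a point): Near left corner of the strip, at the underside (left = its +y).
- strip_c4 (a point): Near right corner of the strip, at the underside (left = its +y).
Things that resemble listed ones, but are neither listed nor needed, are in the scene too. Of the things like the cup, leave any that is white or yellow; of the rest the larger one is meant.

How it is judged:
By the outcome, as a careful person would: the job done as asked, in the order asked, and still so for the second after the job is handed in, with the robot touching nothing.
It also fails if it takes over 67 s, if anything falls off the work surface, if the arm or the gripper's body presses on something with over 40 N, if the wrist force passes 120 N, or if a joint passes its speed limit or range.

## Working session

There is one attempt and no reset: what is moved stays moved. The work goes in short steps, Python scripts to look and compute and a tool call to move; the robot and the scene stay as the last step left them, time stands still between calls to the robot, and variables do not carry over. Pictures are saved under pics/ and viewed, about 8 in all and at most 12, crops included, and the job is handed in when it is done.

Besides the shell and the picture viewer there is one more tool, called by a JSON object that holds its "op" and its "data". step_arm: Moves the arm, as the interface text tells. Its arguments: {"type":"object","properties":{"delta_pos":{"type":"array"},"roll":{"type":"array"},"gripper":{"type":"array"},"squeeze":{"type":"number"}},"required":["delta_pos","roll","gripper"]}

```bash
mkdir -p pics; ls; cat > h.py <<'E'
import numpy as np,cv2
from plant import status,optics,arm
from scipy.spatial.transform import Rotation as Ro
def grab(n,fn=None):
    o=status.get_obs(); f=optics.grab_frame(n)
    if n=='wrist':
        M=np.array(f['mount']); T=np.eye(4);T[:3,:3]=Ro.from_rotvec(o['eef_rot']).as_matrix();T[:3,3]=o['ee_pos']
        C=np.linalg.inv(T@M); f['R']=C[:3,:3];f['t']=C[:3,3]
    f['R']=np.array(f['R']);f['t']=np.array(f['t'])
    if fn: cv2.imwrite('pics/'+fn,f['pixels'][:,:,::-1])
    np.savez('pics/'+n+'.npz',**{k:f[k] for k in('fx','fy','cx','cy','R','t')})
    return f
def ld(n): return dict(np.load('pics/'+n+'.npz'))
def proj(f,X):
    c=np.atleast_2d(X)@f['R'].T+f['t']; return np.c_[f['fx']*c[:,0]/c[:,2]+f['cx'],f['fy']*c[:,1]/c[:,2]+f['cy']]
def ray(f,u,v,z):
    d=f['R'].T@np.array([(u-f['cx'])/f['fx'],(v-f['cy'])/f['fy'],1]); c=-f['R'].T@f['t']
    return c+d*(z-c[2])/d[2]
E
python3 - <<'E'
from h import *
o=status.get_obs(); print(o)
for n in('scene','top'):
    f=grab(n,n+'0.png'); print(n,-f['R'].T@f['t'],f['R'][2],f['fx'])
E
```

```text
pics
{'t': 0.0, 'joint_positions': array([-1.29352295,  0.41798872, -0.0102915 ,  1.614173  ,  0.00468876,
        1.1106946 , -0.05300186]), 'dq': array([ 0.00015134,  0.0003708 , -0.00247104, -0.00051901,  0.0008873 ,
        0.00101927,  0.00139142]), 'tau': array([-8.06955231e-04, -8.64454865e+01,  6.78659566e-01, -4.34910572e+01,
        1.91460393e-02,  7.32577639e-03,  7.39626830e-05]), 'ee_pos': array([195.80322968, 593.26577295, 303.25155373]), 'eef_rot': array([-4.98607148e-01, -3.10166022e+00,  1.93973454e-03]), 'wrist_force': array([0.12314565, 0.37302664, 0.30243473]), 'moment': array([ 0.00150963,  0.03294816, -0.03200015]), 'opening': 85.43658346404428}
scene [ 898.98139742  107.21617807 1241.91507563] [-0.3033932  -0.08444049 -0.94911662] 474.0818569336284
top [ 307.65212172   34.56798524 1145.43153035] [ 0.20508945 -0.01719078 -0.97859225] 472.8700121597471
```

View pics/scene0.png

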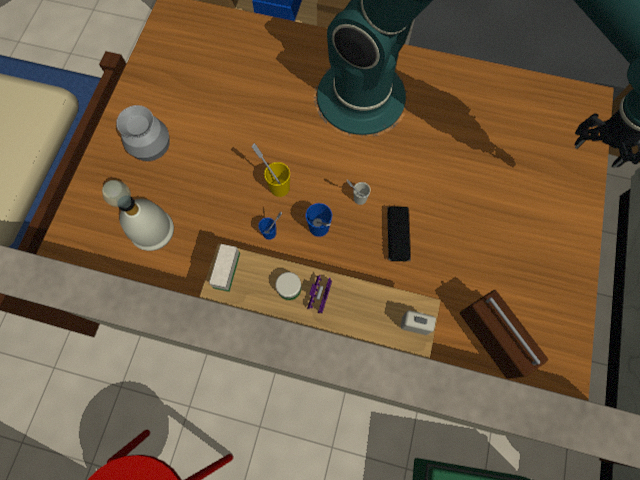

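View pics/top0.png

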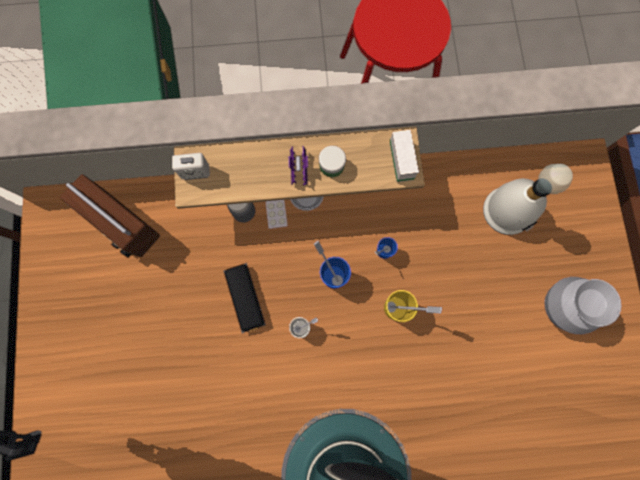

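Top view: the strip's exposed end is at about (277,214), between the bottle (242,212) and the bowls (306,200). Cup-like things are large blue (335,273), small blue (387,248), yellow (402,306) and white (299,328). I choose the large blue one. Nothing else resembles the strip. The gap on the shelf runs from the clock (190,166) to the clip (298,166). Next is a close crop.

```bash
python3 - <<'E'
from h import *
im=cv2.imread('pics/top0.png')[120:320,165:432]
cv2.imwrite('pics/top_c.png',cv2.resize(im,None,fx=3,fy=3,interpolation=cv2.INTER_CUBIC))
f=ld('top')
for n,u,v,z in [('stripL',268,228,6),('stripR',287,226,6),('shelfFL',177,207,158),('shelfFR',423,187,158),('cup',335,273,92),('case',244,298,36),('bottle',242,212,98),('smallcup',387,248,60)]: print(n,ray(f,u,v,z).round(0))
E
```

```text
stripL [582. 136.   6.]
stripR [583.  88.   6.]
shelfFL [609. 315. 158.]
shelfFR [ 607. -221.  158.]
cup [445. -15.  92.]
case [412. 200.  36.]
bottle [602. 184.  98.]
smallcup [ 497. -143.   60.]
```

View pics/top_c.png

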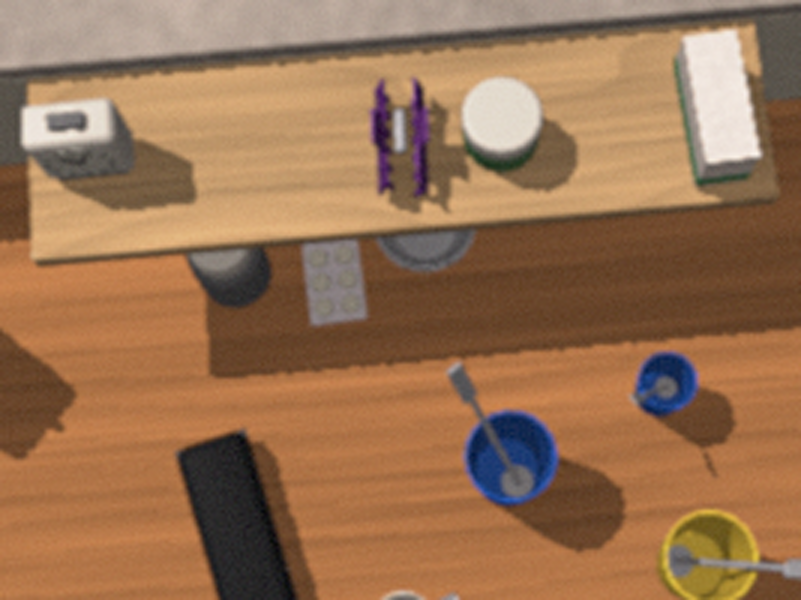

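The crop shows the strip's near corners at crop (312,325) and (367,318), with the bottle on its left and the bowls on its right. The cup's spoon tip is at (456,370). Next is a scene crop, to fit the shelf height.

```bash
python3 - <<'E'
from h import *
im=cv2.imread('pics/scene0.png')[180:370,195:460]
cv2.imwrite('pics/sc_c.png',cv2.resize(im,None,fx=3,fy=3,interpolation=cv2.INTER_CUBIC))
E
```

```text
(no output)
```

View pics/sc_c.png

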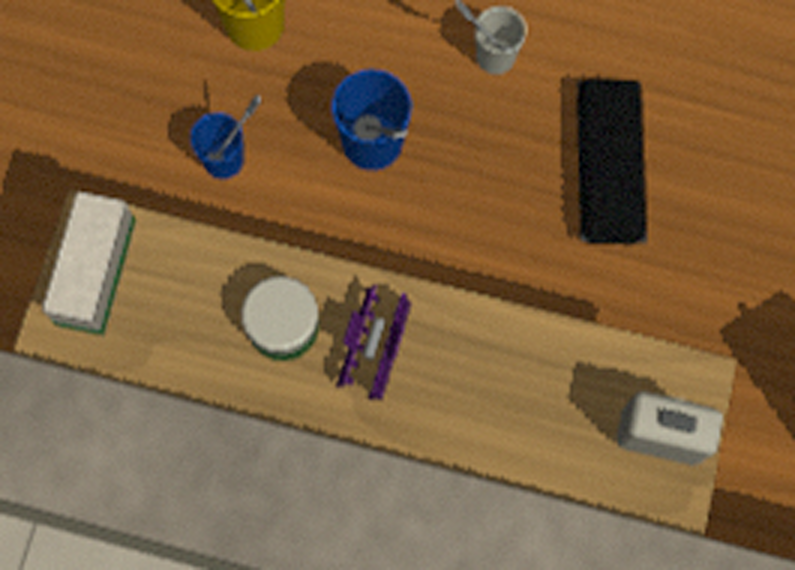

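```bash
cat > fit.py <<'E'
from h import *
from scipy.optimize import least_squares
T,S=ld('top'),ld('scene')
ct=lambda u,v:np.array([(u+.5)/3-.5+165,(v+.5)/3-.5+120]); cs=lambda u,v:np.array([(u+.5)/3-.5+195,(v+.5)/3-.5+180])
obs=[(T,ct(37,262),(-70,270,-18)),(T,ct(33,254),(-70,270,0)),(T,ct(778,201),(-70,-270,-18)),(T,ct(28,83),(70,270,0)),(T,ct(757,26),(70,-270,0)),(S,cs(737,357),(-70,270,0))]
r=lambda p:np.concatenate([proj(f,p+np.array(q))[0]-uv for f,uv,q in obs])
s=least_squares(r,[677,47,155.]);print('shelf',s.x.round(1),s.fun.reshape(-1,2).round(1).tolist())
z=s.x[2]
for n,u,v,h in [('c3',312,325,2),('c4',367,318,2),('Ledge',303,243,2),('Redge',358,240,2),('spoontip',456,370,180),('clockTopL',22,108,z+75),('clockTopR',113,100,z+75),('clockbaseR',130,168,z),('clipTopL',376,140,z+35),('clipTopFront',380,192,z+35),('clipBaseL',385,190,z),('caseFL',180,452,36),('caseFR',245,433,36),('bottleR',270,285,40),('cupR',467,450,92),('bowlL',379,238,49),('bowlF',428,270,49)]: print(n,ray(T,*ct(u,v),h)[:2].round(0))
for n,u,v,h in [('clipTopL',405,297,z+40),('clipBaseL',380,398,z+10),('clockTopfrontR',637,395,z+75),('clockbaseR',620,442,z),('caseF L',646,240,36),('caseFR',580,236,36)]: print('S',n,ray(S,*cs(u,v),h)[:2].round(0))
print('whitecup',ray(T,299,328,50),ray(T,316,321,80))
E
python3 fit.py
```

```text
shelf [679.6  46.4 163.2] [[1.2, 1.4], [0.1, 1.8], [-1.2, 1.0], [0.1, -1.9], [-0.8, -2.9], [-0.4, -0.6]]
c3 [583. 134.]
c4 [585.  89.]
Ledge [654. 137.]
Redge [652.  91.]
spoontip [499.  21.]
clockTopL [694. 300.]
clockTopR [694. 238.]
clockbaseR [673. 244.]
clipTopL [665.  63.]
clipTopFront [627.  64.]
clipBaseL [640.  61.]
caseFL [481. 242.]
caseFR [492. 190.]
bottleR [609. 162.]
cupR [455.  17.]
bowlL [638.  72.]
bowlF [608.  35.]
S clipTopL [640.  61.]
S clipBaseL [713.  61.]
S clockTopfrontR [676. 239.]
S clockbaseR [698. 244.]
S caseF L [494. 246.]
S caseFR [505. 189.]
whitecup [331.9491976  76.7964906  50.       ] [343.20292122  36.83007951  80.        ]
```

```bash
cat >> h.py <<'E'
def plan(x,y,z,yaw=None):
    o=status.get_obs();R=Ro.from_rotvec(o['eef_rot']).as_matrix()
    d=R.T@(np.array([x,y,z])-o['ee_pos'])/10; j=np.degrees(np.arctan2(R[1,1],R[0,1]))
    print('t',round(o['t'],2),'pos',o['ee_pos'].round(1),'jawyaw',round(j,2),'F',o['wrist_force'].round(1),'open',round(o['opening'],1),'tilt',R[2].round(3))
    print('delta cm',d.round(2),'roll',None if yaw is None else round((j-yaw+90)%180-90,2))
E
python3 -c "
from h import *
plan(525,110,300,2.3)"
```

```text
t 0.1 pos [195.8 593.3 303.3] jawyaw 71.73 F [ 1.1 -0.4 -0.1] open 85.5 tilt [-0.    -0.001 -1.   ]
delta cm [-46.41 -35.58   0.38] roll 69.43
```

{"op": "step_arm", "data": {"delta_pos": [[-4.6,-3.6,0],[-9.3,-7.1,0],[-13.9,-10.7,0],[-18.6,-14.2,0],[-23.2,-17.8,0],[-27.8,-21.3,0],[-32.5,-24.9,0],[-37.1,-28.5,0],[-41.8,-32,0],[-46.4,-35.6,0.4]], "roll": [7,14,21,28,35,42,49,56,63,69.4], "gripper": [0,0,0,0,0,0,0,0,0,0]}}

```text
t: 1.35
ee_pos: [525.8, 108.4, 300.1]
eef_rot: [2.179, 2.262, 0.001]
wrist_force: [0.9, 1.4, 0.1]
opening: 85.2
```

```bash
python3 -c "
from h import *
plan(525,110,300,2.3)
f=grab('wrist','w1.png');print(-f['R'].T@f['t'],f['R'][2])"
```

```text
t 1.35 pos [525.8 108.4 300.1] jawyaw 2.14 F [0.9 1.4 0.1] open 85.2 tilt [ 0.     0.001 -1.   ]
delta cm [ 0.16 -0.07  0.01] roll -0.16
[522.36895597 180.16515872 370.99549387] [ 0.0109854  -0.28307832 -0.95903388]
```

View pics/w1.png

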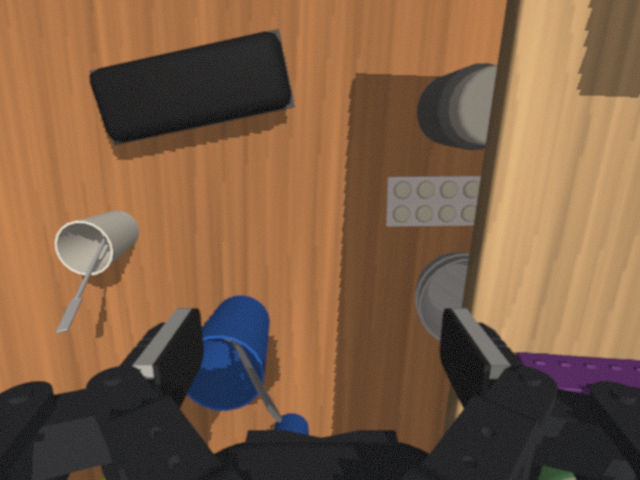

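The wrist view shows the strip's near end at pixels (387,177)–(387,227) and the board's lower front edge crossing it at about (480,200). The bottle is at (450,105) and the bowls at (445,295). The white cup at (95,243) and the case are clear of the stroke.

```bash
python3 - <<'E'
from h import *
f=ld('wrist')
for n,u,v,z in [('c3',387,177,2),('c4',387,227,2),('L',478,176,2),('R',474,227,2),('edgebot0',507,0,145),('edgebot',480,200,145),('edgetop0',521,0,163),('edgetop',487,240,163),('bottle L',419,110,80),('bottle bottom',448,146,90),('bowlTop',445,253,49),('bowlL',416,295,49),('whitecup',80,247,60),('cupTop',265,370,92),('case',293,105,36),('case',275,32,36)]: print(n,ray(f,u,v,z)[:2].round(1))
plan(542,109,85,2.3)
E
```

```text
c3 [584.2 133.7]
c4 [588.1  86.8]
L [666.9 137.7]
R [670.2  89.9]
edgebot0 [612.4 241.3]
edgebot [614.  140.7]
edgetop0 [611.6 236.6]
edgetop [613.7 122.4]
bottle L [589.2 190. ]
bottle bottom [609.1 167.2]
bowlTop [630.3  78. ]
bowlL [610.   38.9]
whitecup [331.7  75.4]
cupTop [485.  -11.4]
case [499.8 191.5]
case [485.4 242.9]
t 1.4 pos [528.5 101.4 299.7] jawyaw 1.39 F [ -1.8 -10.2  -1.9] open 85.4 tilt [-0.003  0.002 -1.   ]
delta cm [ 0.78  1.34 21.47] roll -0.91
```

{"op": "step_arm", "data": {"delta_pos": [[0,0,0],[0,0,4],[0,0,8],[0,0,12],[0,0,16],[0,0,19],[0,0,20.5],[0,0,21],[0,1,21],[0,1.9,21]], "roll": [0,0,0,0,0,0,0,0,0,0], "gripper": [0,0,0,0,0,0,0,0,0,0]}}

```text
t: 2.65
ee_pos: [545.3, 111.1, 91.0]
eef_rot: [2.175, 2.266, 0.003]
wrist_force: [0.1, -0.8, -0.4]
opening: 85.2
```

```bash
python3 -c "
from h import *
f=grab('wrist','w2.png')
plan(545,110,66,2.3)"
```

```text
t 2.7 pos [546.2 111.   91. ] jawyaw 2.34 F [0.1 0.4 0.5] open 85.2 tilt [ 0.     0.003 -1.   ]
delta cm [-0.1  -0.13  2.5 ] roll 0.04
```

View pics/w2.png

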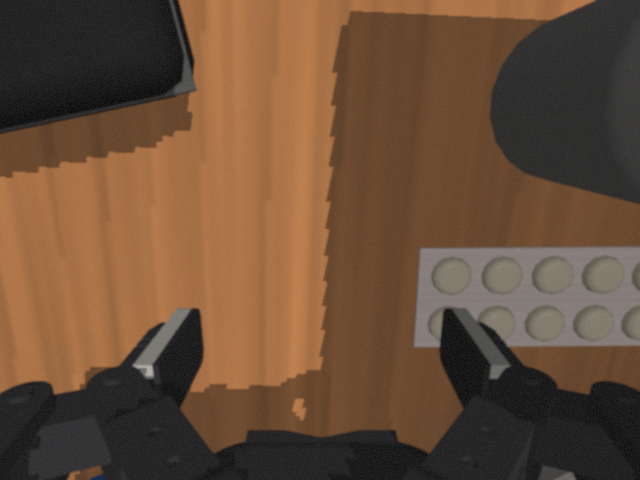

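The wrist view shows the strip's near end at u≈415–420, v 248–347. The +x fingertip is at (443,310), just inboard of it.

```bash
python3 -c "
from h import *
f=ld('wrist')
for u,v,z in [(420,248,2),(415,347,2),(443,312,31),(443,312,20),(485,312,31),(203,312,31)]: print(u,v,z,ray(f,u,v,z).round(1))"
```

```text
420 248 2 [584.9 134.    2. ]
415 347 2 [587.8  87.6   2. ]
443 312 31 [587.9 119.4  31. ]
443 312 20 [591.8 114.   20. ]
485 312 31 [602.8 120.   31. ]
203 312 31 [502.3 115.9  31. ]
```

{"op": "step_arm", "data": {"delta_pos": [[0,0,0.5],[0,0,1.0],[0,0,1.4],[0,0,1.7],[0,0,1.9],[0,0,2.1],[0,0,2.2],[0,0,2.3],[0,0,2.35],[0,0,2.4]], "roll": [0,0,0,0,0,0,0,0,0,0], "gripper": [0,0,0,0,0,0,0,0,0,0]}}

```text
t: 3.95
ee_pos: [543.9, 110.8, 65.9]
eef_rot: [2.176, 2.266, -0.0]
wrist_force: [1.5, 0.5, -0.3]
opening: 85.6
```

{"op": "step_arm", "data": {"delta_pos": [[0,0,0.02],[0,0,0.04],[0,0,0.07],[0,0,0.1],[0,0,0.13],[0,0,0.16],[0,0,0.19],[0,0,0.21],[0,0,0.23],[0,0,0.25]], "roll": [0,0,0,0,0,0,0,0,0,0], "gripper": [0,0,0,0,0,0,0,0,0,0]}}

```text
t: 5.2
ee_pos: [544.1, 110.7, 65.0]
eef_rot: [-2.176, -2.266, -0.002]
wrist_force: [-18.7, -1.6, 42.9]
opening: 85.6
```

{"op": "step_arm", "data": {"delta_pos": [[0,0,-0.02],[0,0,-0.04],[0,0,-0.06],[0,0,-0.08],[0,0,-0.1],[0,0,-0.1],[0,0,-0.1],[0,0,-0.1],[0,0,-0.1],[0,0,-0.1]], "roll": [0,0,0,0,0,0,0,0,0,0], "gripper": [0,0,0,0,0,0,0,0,0,0]}}

```text
t: 6.45
ee_pos: [544.0, 110.8, 65.3]
eef_rot: [2.176, 2.266, 0.001]
wrist_force: [-9.1, -0.2, 22.4]
opening: 85.2
```

{"op": "step_arm", "data": {"delta_pos": [[0,0,-0.02],[0,0,-0.05],[0,0,-0.05],[0,-0.1,-0.05],[0,-0.3,-0.05],[0,-0.5,-0.05],[0,-0.8,-0.05],[0,-1.1,-0.05],[0,-1.3,-0.05],[0,-1.5,-0.05]], "roll": [0,0,0,0,0,0,0,0,0,0], "gripper": [0,0,0,0,0,0,0,0,0,0]}}

```text
t: 7.7
ee_pos: [529.6, 110.2, 65.4]
eef_rot: [2.175, 2.265, 0.002]
wrist_force: [3.3, -0.0, 6.2]
opening: 85.2
```

```bash
python3 -c "
from h import *
f=grab('wrist','w3.png')
plan(450,105,66,2.3)"
```

```text
t 7.75 pos [529.4 110.2  65.4] jawyaw 2.33 F [ 2.2 -0.6  6.1] open 85.3 tilt [ 0.     0.002 -1.   ]
delta cm [-0.2  -7.96 -0.08] roll 0.03
```

View pics/w3.png

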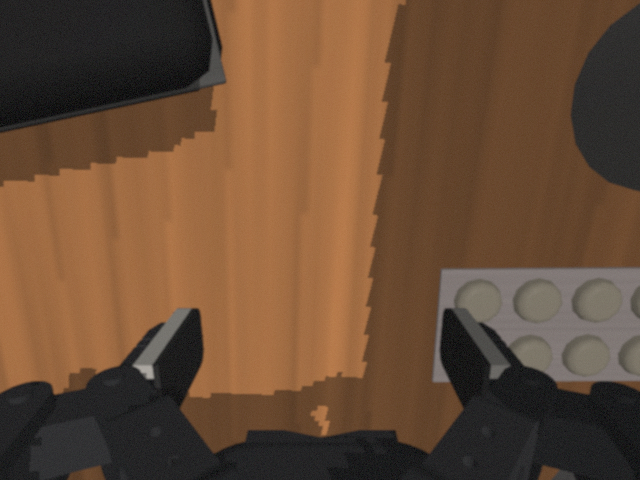

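```bash
python3 -c "
from h import *
f=ld('wrist')
for u,v,z in [(442,268,2),(434,382,2)]: print(u,v,z,ray(f,u,v,z).round(1))"
```

```text
442 268 2 [570.9 133.9   2. ]
434 382 2 [573.7  87.    2. ]
```

{"op": "step_arm", "data": {"delta_pos": [[0,0,0.01],[0,-0.2,0.02],[0,-0.6,0.02],[0,-1.1,0.02],[0,-1.6,0.02],[0,-2.1,0.02],[0,-2.6,0.02],[0,-3.1,0.02],[0,-3.6,0.02],[0,-4,0.02]], "roll": [0,0,0,0,0,0,0,0,0,0], "gripper": [0,0,0,0,0,0,0,0,0,0]}}

```text
t: 9.0
ee_pos: [489.9, 108.7, 65.3]
eef_rot: [2.175, 2.265, 0.003]
wrist_force: [3.6, 0.2, 7.2]
opening: 85.6
```

{"op": "step_arm", "data": {"delta_pos": [[0,-0.1,0.01],[0,-0.5,0.01],[0,-1.1,0.01],[0,-1.7,0.01],[0,-2.3,0.01],[0,-2.9,0.01],[0,-3.5,0.01],[0,-4.1,0.01],[0,-4.6,0.01],[0,-5,0.01]], "roll": [0,0,0,0,0,0,0,0,0,0], "gripper": [0,0,0,0,0,0,0,0,0,0]}}

```text
t: 10.25
ee_pos: [440.2, 106.7, 65.3]
eef_rot: [2.175, 2.265, 0.004]
wrist_force: [6.1, 0.6, 9.2]
opening: 85.2
```

{"op": "step_arm", "data": {"delta_pos": [[0,0,0],[0,0,-0.2],[0,0,-0.6],[0,0,-2],[0,0,-5],[0,0,-8],[0,0,-11],[0,0,-14],[0,0,-15],[0,0,-15]], "roll": [0,0,0,0,0,0,0,0,0,0], "gripper": [0,0,0,0,0,0,0,0,0,0]}}

```text
t: 11.5
ee_pos: [439.0, 106.6, 215.0]
eef_rot: [2.175, 2.266, 0.002]
wrist_force: [-0.2, -0.3, 0.1]
opening: 85.1
```

```bash
python3 -c "
from h import *
f=grab('wrist','w4.png')
plan(540,106,215,92.3)"
```

```text
t 11.55 pos [438.7 106.6 214.3] jawyaw 2.35 F [ 0.3 -0.1  0.4] open 85.4 tilt [ 0. -0. -1.]
delta cm [-0.47 10.12 -0.07] roll -89.95
```

View pics/w4.png

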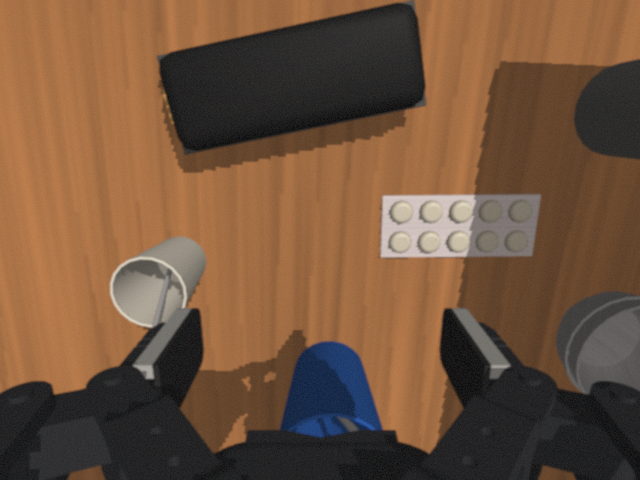

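The strip is fully out: its corners are at (382,195), (540,194), (533,256) and (381,258), with nothing overlapping it.

```bash
python3 -c "
from h import *
f=ld('wrist')
P=np.array([ray(f,u,v,2) for u,v in [(382,195),(540,194),(533,256),(381,258)]]);print(P.round(1));c=P.mean(0);print(c)
print(np.degrees(np.arctan2(*(P[1]-P[0]+P[2]-P[3])[[1,0]])),np.linalg.norm(P[1]-P[0]),np.linalg.norm(P[3]-P[0]))
print(status.get_obs()['joint_positions'].round(2)); plan(c[0]-10,c[1],215,92.3)"
```

```text
[[480.6 130.    2. ]
 [592.6 135.4   2. ]
 [596.4  89.1   2. ]
 [483.9  82.9   2. ]]
[538.36211306 109.33164149   2.        ]
2.9610703588447107 112.06085024066037 47.240818879678294
[-0.74  0.25  0.49  2.13 -0.16  0.8  -0.1 ]
t 11.55 pos [438.7 106.6 214.3] jawyaw 2.35 F [ 0.3 -0.1  0.4] open 85.4 tilt [ 0. -0. -1.]
delta cm [-0.09  8.97 -0.07] roll -89.95
```

{"op": "step_arm", "data": {"delta_pos": [[0,1,0],[0,2,0],[0,3,0],[0,4,0],[0,5,0],[0,6.5,0],[0,8,0],[-0.1,9,0],[-0.1,9.6,0],[-0.1,9.6,0]], "roll": [-10,-20,-30,-40,-50,-60,-70,-80,-90,-90.5], "gripper": [0.3,0.3,0.3,0.3,0.3,0.3,0.3,0.3,0.3,0.3], "squeeze": 20}}

```text
t: 12.8
ee_pos: [534.7, 109.1, 213.3]
eef_rot: [0.076, -3.139, 0.0]
wrist_force: [-0.4, -0.2, 0.3]
opening: 59.9
```

```bash
python3 -c "
from h import *
f=grab('wrist','w5.png')
plan(535,109.1,85,92.9)"
```

```text
t 12.85 pos [534.5 109.1 213.5] jawyaw 92.65 F [-0.6 -0.3  0.3] open 59.9 tilt [ 0.002 -0.    -1.   ]
delta cm [-0.07  0.   12.85] roll -0.25
```

View pics/w5.png

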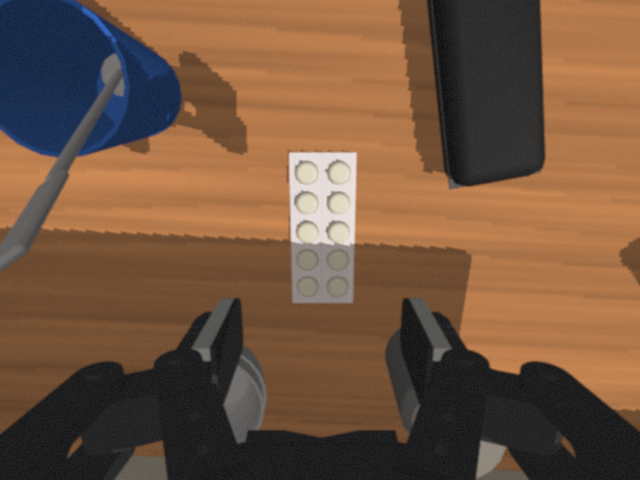

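The strip's midline (u≈322) is centred between the jaws (241 and 402), and the cup, spoon and case are clear of the descent.

{"op": "step_arm", "data": {"delta_pos": [[0,0,3],[0,0,6],[0,0,9],[0,0,11],[0,0,12.5],[0,0,13.3],[0,0,13.7],[0,0,13.9],[0,0,14],[0,0,14.1]], "roll": [0,0,0,0,0,0,0,0,0,0], "gripper": [0.3,0.3,0.3,0.3,0.3,0.3,0.3,0.3,0.3,0.3]}}

```text
t: 14.1
ee_pos: [535.1, 109.5, 73.9]
eef_rot: [-0.078, 3.14, 0.0]
wrist_force: [-0.5, 0.1, 0.1]
opening: 60.0
```

{"op": "step_arm", "data": {"delta_pos": [[0,0,0.05],[0,0,0.1],[0,0,0.15],[0,0,0.2],[0,0,0.23],[0,0,0.23],[0,0,0.23],[0,0,0.23],[0,0,0.23],[0,0,0.23]], "roll": [0,0,0,0,0,0,0,0,0,0], "gripper": [0.3,0.3,0.3,0.3,0.33,0.36,0.38,0.39,0.39,0.39]}}

```text
t: 15.35
ee_pos: [535.0, 109.4, 71.3]
eef_rot: [-0.078, 3.141, -0.0]
wrist_force: [-0.2, -0.4, -0.4]
opening: 51.9
```

Free of contact; now close.

{"op": "step_arm", "data": {"delta_pos": [[0,0,0],[0,0,0],[0,0,0],[0,0,0],[0,0,0],[0,0,0],[0,0,0],[0,0,0],[0,0,0],[0,0,0]], "roll": [0,0,0,0,0,0,0,0,0,0], "gripper": [0.42,0.45,0.48,0.52,0.56,0.6,0.6,0.6,0.6,0.6], "squeeze": 25}}

```text
t: 16.6
ee_pos: [535.0, 109.4, 71.5]
eef_rot: [-0.078, 3.141, -0.0]
wrist_force: [-1.3, -0.4, 5.8]
opening: 45.0
```

{"op": "step_arm", "data": {"delta_pos": [[0,0,-0.1],[0,0,-0.3],[0,0,-0.7],[0.3,0,-1.5],[0.6,0,-2.5],[1,0,-3.5],[1,0,-4.5],[1,0,-5.5],[1,0,-6],[1,0,-6]], "roll": [0,0,0,0,0,0,0,0,0,0], "gripper": [0.6,0.6,0.6,0.6,0.6,0.6,0.6,0.6,0.6,0.6]}}

```text
t: 17.85
ee_pos: [525.1, 109.0, 131.6]
eef_rot: [-0.078, 3.14, 0.0]
wrist_force: [0.1, 0.0, -0.9]
opening: 44.8
```

{"op": "step_arm", "data": {"delta_pos": [[0,0,-1],[0,0,-3],[0,0,-5],[0,0,-7],[0,0,-9],[0,0,-11],[0,0,-12.5],[0,0,-13.5],[0,0,-14],[0,0,-14]], "roll": [0,0,0,0,0,0,0,0,0,0], "gripper": [0.6,0.6,0.6,0.6,0.6,0.6,0.6,0.6,0.6,0.6]}}

```text
t: 19.1
ee_pos: [524.9, 108.9, 271.2]
eef_rot: [0.078, -3.141, 0.0]
wrist_force: [0.3, -0.4, -0.6]
opening: 45.0
```

```bash
python3 -c "
from h import *
f=grab('wrist','w6.png')
grab('top','top6.png')
plan(682,150,271,90)"
```

```text
t 19.2 pos [524.8 108.9 270.8] jawyaw 92.84 F [ 0.7 -0.2 -0.2] open 45.1 tilt [ 0.001 -0.    -1.   ]
delta cm [-15.91   3.33  -0.04] roll 2.84
```

View pics/w6.png

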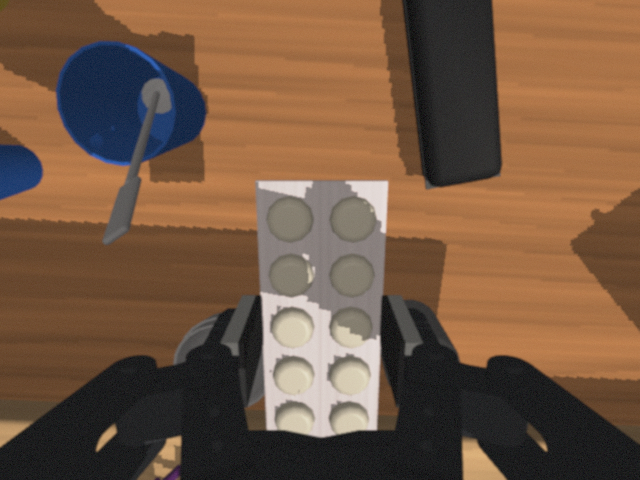

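The strip is held level between the fingers; its near end is at (257,181)–(387,181).

```bash
python3 -c "
from h import *
f=ld('wrist')
for z in (198,202,206):
  a,b=ray(f,257,181,z),ray(f,387,181,z); print(z,a.round(1),b.round(1),np.linalg.norm(a-b))"
```

```text
198 [473.9  83.3 198. ] [471.6 129.6 198. ] 46.36274435861647
202 [473.3  83.9 202. ] [471.  128.9 202. ] 45.07607020042749
206 [472.7  84.5 206. ] [470.5 128.2 206. ] 43.789396042238494
```

{"op": "step_arm", "data": {"delta_pos": [[-1,0.2,0],[-3,0.6,0],[-5,1.1,0],[-7,1.5,0],[-9,1.9,0],[-11,2.4,0],[-13,2.8,0],[-14.5,3.1,0],[-15.5,3.35,0],[-15.5,3.35,0]], "roll": [0,0.3,0.7,1.1,1.5,1.9,2.3,2.6,2.8,2.8], "gripper": [0.6,0.6,0.6,0.6,0.6,0.6,0.6,0.6,0.6,0.6]}}

```text
t: 20.45
ee_pos: [678.4, 150.2, 270.7]
eef_rot: [0.001, -3.141, 0.0]
wrist_force: [-0.2, -0.8, -1.0]
opening: 44.8
```

```bash
python3 -c "
from h import *
f=grab('wrist','w7.png')
plan(678,150,242,90)"
```

```text
t 20.5 pos [678.1 150.1 270.9] jawyaw 90.04 F [-0.8  0.1 -0.3] open 44.8 tilt [ 0.001 -0.    -1.   ]
delta cm [ 0.01 -0.    2.89] roll 0.04
```

View pics/w7.png

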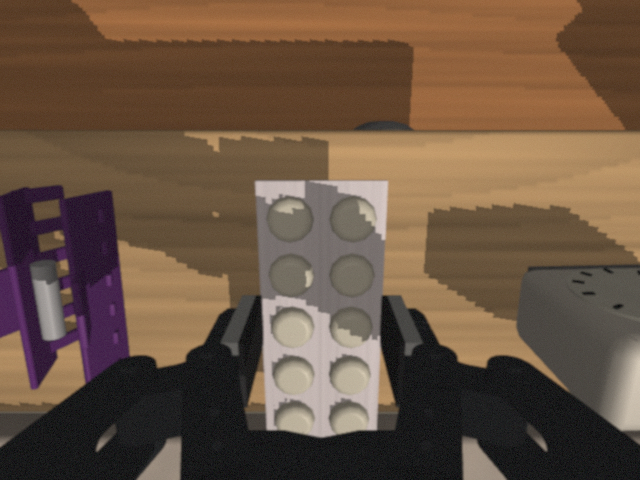

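The gap between the clip (left) and the clock (right) is free around the strip. The front board edge is at v≈131 and the wall line at v≈405.

```bash
python3 -c "
from h import *
f=ld('wrist')
for z in (150,157,163,168):
  print(z,[ray(f,320,v,z)[0].round(1) for v in (131,405)])
print('clip',ray(f,128,340,190),'clock',ray(f,520,290,230),ray(f,545,360,180))"
```

```text
150 [np.float64(610.0), np.float64(758.6)]
157 [np.float64(609.8), np.float64(753.1)]
163 [np.float64(609.7), np.float64(748.3)]
168 [np.float64(609.6), np.float64(744.3)]
clip [694.39692596  68.45406661 190.        ] clock [654.00650702 209.41217271 230.        ] [710.15860592 252.2922374  180.        ]
```

{"op": "step_arm", "data": {"delta_pos": [[0,0,0.4],[0,0,1],[0,0,1.6],[0,0,2.2],[0,0,2.6],[0,0,2.9],[0,0,3.1],[0,0,3.2],[0,0,3.3],[0,0,3.4]], "roll": [0,0,0,0,0,0,0,0,0,0], "gripper": [0.6,0.6,0.6,0.6,0.6,0.6,0.6,0.6,0.6,0.6]}}

```text
t: 21.75
ee_pos: [678.2, 150.0, 238.5]
eef_rot: [-0.001, 3.141, 0.0]
wrist_force: [-10.7, -2.3, 20.9]
opening: 44.8
```

{"op": "step_arm", "data": {"delta_pos": [[0,0,-0.03],[0,0,-0.06],[0,0,-0.08],[0,0,-0.08],[0,0,-0.08],[0,0,-0.08],[0,0,-0.08],[0,0,-0.08],[0,0,-0.08],[0,0,-0.08]], "roll": [0,0,0,0,0,0,0,0,0,0], "gripper": [0.6,0.6,0.6,0.6,0.6,0.6,0.6,0.6,0.6,0.6]}}

```text
t: 23.0
ee_pos: [678.2, 150.0, 238.6]
eef_rot: [-0.001, 3.141, 0.0]
wrist_force: [-3.0, 0.2, 6.7]
opening: 45.1
```

```bash
python3 -c "
from h import *
f=grab('wrist','w8.png')
plan(678,150,242,90)"
```

```text
t 23.05 pos [678.2 150.  238.7] jawyaw 90.03 F [-3.8 -0.2  6.8] open 44.8 tilt [-0.  0. -1.]
delta cm [ 0.02 -0.   -0.33] roll 0.03
```

View pics/w8.png

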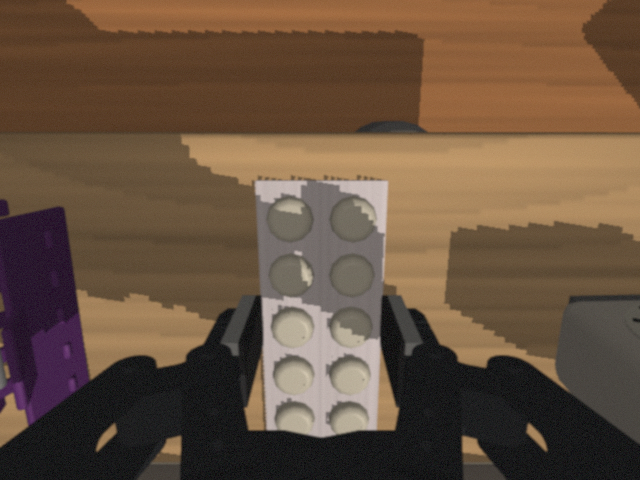

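The strip has not moved in the jaws, and its near-end shadow has closed up, so it lies on the board. The front edge shows at v≈134 with margin. I'll release it.

{"op": "step_arm", "data": {"delta_pos": [[0,0,0],[0,0,0],[0,0,0],[0,0,0],[0,0,0],[0,0,0],[0,0,0],[0,0,0],[0,0,-0.1],[0,0,-0.3]], "roll": [0,0,0,0,0,0,0,0,0,0], "gripper": [0.46,0.44,0.42,0.39,0.36,0.33,0.3,0.3,0.3,0.3]}}

```text
t: 24.3
ee_pos: [678.1, 150.0, 241.2]
eef_rot: [0.001, -3.142, 0.0]
wrist_force: [0.2, 0.5, 0.5]
opening: 59.7
```

{"op": "step_arm", "data": {"delta_pos": [[0,0,-0.5],[0,0,-1.5],[0,0,-3],[0,0,-5],[0,0,-7],[0,0,-9],[0,0,-11],[0,0,-12],[0,0,-12],[0,0,-12]], "roll": [0,0,0,0,0,0,0,0,0,0], "gripper": [0.3,0.3,0.3,0.3,0.3,0.3,0.3,0.3,0.3,0.3]}}

```text
t: 25.55
ee_pos: [677.9, 150.0, 360.3]
eef_rot: [0.001, -3.14, 0.001]
wrist_force: [0.7, 1.1, -0.2]
opening: 60.0
```

{"op": "step_arm", "data": {"delta_pos": [[2,0,0],[4,0,0],[7,0,0],[10,0,0],[13,0,0],[16,0,0],[18,0,0],[19,0,0],[20,0,0],[20,0,0]], "roll": [0,0,0,0,0,0,0,0,0,0], "gripper": [0.3,0.3,0.3,0.3,0.3,0.3,0.3,0.3,0.3,0.3]}}

```text
t: 26.8
ee_pos: [478.0, 149.9, 361.1]
eef_rot: [0.001, -3.141, 0.0]
wrist_force: [-0.3, 0.3, 0.2]
opening: 59.8
```

```bash
python3 -c "
from h import *
plan(478,150,358,90)
f=grab('top','top9.png');g=grab('scene','scene9.png')
a=cv2.imread('pics/top9.png')[120:320,165:432];b=cv2.imread('pics/scene9.png')[180:370,195:460]
b=cv2.copyMakeBorder(b,0,10,0,2,cv2.BORDER_CONSTANT)
cv2.imwrite('pics/fin.png',cv2.resize(np.vstack([a,b]),None,fx=1.5,fy=1.5,interpolation=cv2.INTER_CUBIC))"
```

```text
t 26.8 pos [478.  149.9 361.1] jawyaw 90.04 F [-0.3  0.3  0.2] open 59.8 tilt [ 0. -0. -1.]
delta cm [-0.    0.01  0.31] roll 0.04
```

The picture limit is reached, so I'll check the placing numerically by image differencing.

```bash
python3 - <<'E'
from h import *
for n in('scene','top'):
    f=ld(n);a=cv2.imread(f'pics/{n}0.png').astype(int);b=cv2.imread(f'pics/{n}9.png').astype(int)
    # saturation drop: wood -> pale card
    s=lambda i:i.max(2)-i.min(2)
    m=((abs(a-b).max(2)>30)).astype('uint8'); m=cv2.morphologyEx(m,cv2.MORPH_OPEN,np.ones((3,3)))
    k,l,st,ce=cv2.connectedComponentsWithStats(m)
    for i in range(1,k):
        if st[i,4]>25: print(n,st[i],ray(f,*ce[i],170)[:2].round(0))
    P=proj(f,[[x,y,168] for x,y in((625.4,127),(737.4,127),(737.4,173),(625.4,173))]);print('expected',P.round(0).tolist())
    w=np.zeros(m.shape,'uint8');cv2.fillPoly(w,[P.round().astype(int)],1)
    card=((s(b)<45)&(s(a)>45)).astype('uint8');box=cv2.dilate(w,np.ones((25,25)));card&=box
    k,l,st,ce=cv2.connectedComponentsWithStats(card);i=1+st[1:,4].argmax();c=np.argwhere(l==i)[:,::-1].astype('float32')
    print('card px',st[i],'exp area',w.sum(),[ray(f,*q,171).round(0)[:2].tolist() for q in cv2.boxPoints(cv2.minAreaRect(c))])
E
```

```text
scene [333   0  17   9  92] [-165. -111.]
scene [  361     0   154   213 12347] [171. 189.]
scene [ 575    0   65   82 1786] [-256.  649.]
scene [608   0   5   6  27] [-358.  633.]
scene [ 212    5  121  199 7672] [ 202. -237.]
scene [332   7   7  11  55] [-128. -121.]
scene [352  10  15  15  87] [-128.  -52.]
scene [347  19   8   8  41] [-103.  -69.]
scene [290  20  30  13 175] [ -58. -188.]
scene [327  25   9  42 215] [  -8. -103.]
scene [333  24  11  10  54] [-75. -99.]
scene [371  27  14  17 116] [-84.  16.]
scene [349  28  22  32 405] [-40. -34.]
scene [375  46   5  16  56] [-18.  27.]
scene [276  55   6   8  32] [  67. -230.]
scene [360  59  15   8  83] [19.  7.]
scene [293  76  24  18 108] [ 132. -137.]
scene [390  81  10  19 142] [ 85. 100.]
scene [ 575   93   65   74 2262] [ 68. 671.]
scene [376  98  12  10  55] [133.  72.]
scene [ 348  286   30   52 1014] [686. 151.]
expected [[359.0, 284.0], [347.0, 331.0], [367.0, 336.0], [378.0, 289.0]]
card px [ 347  285   31   53 1022] exp area 1039 [[743.0, 127.0], [629.0, 126.0], [628.0, 174.0], [741.0, 173.0]]
top [  126   143   229   337 37346] [358. 186.]
top [  330   307   215   173 11033] [ 182. -214.]
top [401 312  15  10  59] [ 331. -152.]
top [  0 430   3  19  54] [170. 664.]
top [  4 430  39  31 794] [156. 620.]
top [306 441  53  39 914] [71. 33.]
top [407 458  45  22 297] [  47. -149.]
top [367 463  14  17 139] [ 48. -47.]
top [381 463   6   9  33] [ 55. -68.]
expected [[263.0, 191.0], [260.0, 143.0], [239.0, 144.0], [242.0, 193.0]]
card px [ 227  143   40   60 1907] exp area 1092 [[741.0, 203.0], [741.0, 123.0], [605.0, 121.0], [605.0, 199.0]]
```

```bash
python3 -c "
from h import *
print(arm.job_done())"
```

```text
the job is handed in; nothing more can be done
None
```

I slid the strip out from under the shelf, lifted it, and laid it flat on the board in the gap between clip and clock. I handed the job in at about 27 s of the 67 s allowed.

**Slide:** I pressed on the exposed end with one opened fingertip at about 6–9 N and drew the strip out flat. Its far end finished about 15 mm in front of the shelf edge. The first touch overshot to about 43 N for a moment. I eased that off before sliding, and it stayed well under the 120 N wrist limit.

**Pick and place:** I gripped the strip by its long sides and set it down until the force showed contact, then eased off, opened the jaws and withdrew.

**Last checks:**
- **Scene camera:** by image differencing, the full outline of the strip lies at x about 628–742, y about 126–174. The board runs from about 610 to 750, so the strip is wholly on it. No other change showed on the shelf or around the bench items.
- **Top camera:** this check was inconclusive, because the arm overlapped the shelf region in that view.
- **Final picture:** the 12-picture limit was reached, so the end state was checked only by numbers.
- **Shelf height:** contact put the board top at about 167 mm, against 161–163 mm from the pictures. I relied on the contact.

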